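Log a use, then open the push-and-turn safety cap

TASK

Log the use of the cleaner bottle on the tally counter: swing the counter's lever all the way to its stop and let it spring back. Then open the clamped bottle: press its safety cap down, keep it pressed while you turn it anticlockwise (seen from above) by a little under a quarter turn, and lift it off. Finish with the cap still held in the gripper, level and still, about 6 cm above where it sat and right over the bottle's mouth; do not put it down or let it go, and leave everything else on the worktop where it is.

Things in the scene. Friction and masses are not known exactly. Their poses are not given: they have to be found in the camera images.
- bottle: white cleaner bottle held upright and immovable in a dark round steel clamp stand (base 110 across, 10 high), left or right of the counter; body 76 across, shoulder ends 81 above the worktop. Origin: on its axis at the worktop; z up; x is the line of two raised ticks on the shoulder, along which the locked cap's grip bar lies
- bottle_mouth (a point): middle of the bottle's neck rim, 104.5 above the worktop; axes as the bottle's. Two lugs on the neck hold the cap: pulled, or turned unpressed, it stays on. Fully pressed it turns anticlockwise from above (positive about z): past 55 degrees (0.96 rad) it lifts straight off, at 75 (1.3 rad) it is well free, at about 140 it meets a stop
- cap: loose white safety cap on the bottle, about 70 g: ribbed skirt 54 across, 26 high, with a raised grip bar across its flat top. Origin: on its axis at the skirt's lower edge, 91 above the worktop when seated; flat top 26, bar top 48 above the origin. To unlock, press it down against a spring (6 N to start, about 10 N at the bottom): it travels 7.5 until it meets the neck rim, and needs over 5
- cap_bar (a point): centre of the cap's grip bar, which is 44 long (its x) x 12 wide (y) x 22 high; 37 above the cap's origin, 128 above the worktop when seated; axes as the cap's
- counter: desk tally counter, aluminium block 56 x 60 x 46 high on a dark base plate 80 x 80 x 8, fixed to the worktop. Origin under its middle; its windowed front faces its own -x, z up
- lever_pivot (a point): the lever's upright hinge axis, over the middle of the counter, 50 above the worktop; axes as the counter's
- lever_tab (a point): middle of the upright black tab at the end of the counter's advance lever, 56 from the pivot, 70 above the worktop. Tab 7 thick along its swing, 14 along the lever, from 53 to 83 above the worktop; top of the lever arm 55.5, of the hub 58 above the worktop. The point's x points outward along the lever, z up
- advance (a joint): swing of the lever in rad: 0 at rest, 0.9 at its stop; grows anticlockwise from above, in a level arc across the counter's front. At rest the lever points 0.45 rad clockwise of the counter's own -x (front), at the stop 0.45 rad past it. A spring drives it back: about 1.6 N at the tab at rest, 3.2 N at the stop
- spice_a: bystander: round spice jar, 41 across, 105 high, origin under its middle; among the task's things
- spice_c: bystander: a second round spice jar, 41 across, 105 high, origin under its middle
- teaspoon: bystander: teaspoon lying on the worktop, 130 long, 11 high
- mug_grey: bystander: stoneware mug with handle, 81 x 112 x 88 high, far left
- tea_light: bystander: tea light in a cup, 38 across, 15 high, far left
- tea_box_low: bystander: clear box with a grey lid, 91 x 126 x 62 high, behind on the right
- dish_brush: bystander: dish brush lying across the strip of worktop before the sink, 270 long, 62 high
Things that resemble listed ones, but are neither listed nor needed, are in the scene too. Of the things like the cap, leave any that is purple, turquoise or yellow; of the rest the larger one is meant.

How it is judged (in metres and radians):
On the way, in this order (a step that is already met when the one before it is completed fails the run):
1. the counter's lever is swung to its stop (value of joint advance above 0.84 rad), for 0.05 s.
2. the lever is let go and springs back (value of joint advance below 0.1 rad), for 0.2 s.
3. the cap is pressed down while still locked (z of cap in the frame of bottle below 0.0865 m and angle between the x axis of cap and the x axis of bottle, either way round below 0.4 rad), for 0.1 s.
4. the cap is turned free while still on the neck (z of cap in the frame of bottle below 0.1 m and angle between the x axis of cap and the x axis of bottle, either way round above 0.75 rad), for 0.1 s.
At the end, for the whole second after the job is handed in: The cap is held by the fingers (over 1 N), touching the bottle nowhere, 35 to 109 mm above where it sat, within 30 mm of the bottle's axis, tilted less than 0.25 rad and moving under 20 mm/s; the counter's lever is back at rest (under 0.1 rad) (z of cap in the frame of bottle between 0.126 and 0.2 m and horizontal distance between cap and bottle below 0.03 m and angle between cap's own z axis and vertical below 0.25 rad and linear speed of cap below 0.02 m/s and contact force between the fingers and cap above 1 N and contact force between cap and bottle below 0.1 N and value of joint advance below 0.1 rad); the arm keeps its last pose, push and grip.
It fails at once if a bystander is moved more than 25 mm (distance of any of spice_a, spice_c, teaspoon, mug_grey, tea_light, tea_box_low, dish_brush from where it was at the start of the episode above 0.025 m).
It also fails if it takes over 64 s, if anything falls off the work surface, if the arm or the gripper's body presses on something with over 40 N, if the wrist force passes 120 N, or if a joint passes its speed limit or range.

ROBOT

A 6-joint arm with a two-finger parallel gripper is mounted at the origin on a cart in front of the work surface, level with it; the furniture and walls round the work are solid. World frame = base frame: x ahead of the robot, y to its left, z up, the work surface at z = 0. Lengths are in mm, angles in degrees, forces in N, time in s.
With the tool pointing down it reaches from about 300 to 850 mm from the base axis. Payload 4.2 kg.
Tool frame: the origin (TCP) lies at the very end of the fingers, on their centre line; the grasp point (between the pads) lies 19 mm behind it (env.grasp_offset is the distance from the TCP to the grasp point, in mm); z points along the fingers, y is the line along which they close (so a half turn about z gives the same grasp; the last joint's range is limited). The gripper opens to 91 mm and grips with 3 to 60 N. Pads are 32 mm wide; open, the fingers measure 118 mm over their backs; the gripper's body (76 mm by 178 mm) begins 60 mm behind the grasp point.
Start: joints at [-77.407, 18.312, 89.639, -0, 72.044, -1.146], TCP at [136.569, -558.562, 213.976] pointing down, gripper open.
Joint ranges: [-177.97, 177.97], [-48.28, 115.42], [12.27, 149.76], [-77.06, 257.06], [2.81, 150.46], [-146.56, 146.56]. Speed limits (degrees/s): [147.25, 147.25, 180, 180, 180, 180].

INTERFACE

Orientations are given as [roll, pitch, yaw] about the fixed x, y, z axes, in that order (R = Rz(yaw) Ry(pitch) Rx(roll)).
In Python, from workcell import env gives the robot as it stands. The module is installed in compiled form; this text tells all that it offers.
- The arm moves only by the tool send_rows, never from a script. Its argument "motion" is a list of rows, each an object of numbers: "tx", "ty", "tz": the shift along the tool's x, y, z in units of 500 mm (1.0 is 500 mm); "rx", "ry", "rz": the turn, a rotation vector about the tool's x, y, z in units of 30 degrees (1.0 is 30 degrees); "gripper": the closure, from -1 (fully open) to 1 (shut). In form: [{"tx": .., "ty": .., "tz": .., "rx": .., "ry": .., "rz": .., "gripper": ..}, ...]. A call has 1 to 12 rows; each row shifts and turns the commanded pose from where the row before left it, along the tool's axes as they then stand; what a row does not reach is not made up. A row lasts 1/8 s, in which the tool goes at most 62.5 mm and 10.7 degrees, less where a joint would pass 70% of its speed; a pose out of reach is approached as far as the arm can. A call with a number of a shift or a turn outside -1 to 1 is refused whole. A call with a gripper value outside its range is refused whole. The fingers move at their own pace and stop on an object; "grip_force" is the grip in N (left out, the last holds). Time passes only in rows, so rows that do not move let the fingers close. It gives the time, the measured TCP pose, the force, the opening and the grip force at its end, in the units of the state.
- env.state(): the state, without advancing time (a new reading comes with each control period).
- env.grab_frame(name): name is "scene" or "top"; returns a dict with "frame" (480x640x3 uint8, red, green, blue), "vertical_fov" (degrees; the focal length in pixels is half the picture's height over the tangent of half this angle, whatever the lens; pixels are square), "cx", "cy" (the principal point, pixels), "k1" (the pictures are not rectified: a ray, as slopes to the right and down, at radius r is drawn at 1 + k1 r^2 times it, then the intrinsics apply), "rvec" (rotation vector, rad) and "tvec" (3), from world to camera coordinates, as OpenCV has them. Camera axes: x right, y down, z forward; pixel columns grow to the right and rows downward; lengths in mm; the calibration is good to about 2 mm. A picture is of the moment at which its call begins. There is no depth.
- env.job_done(): hands the job in; it is judged then, once.
The state is a dict: "time_s": time; "qpos": joint angles; "qvel": joint speeds; "effort": joint torques, N m; "ee_pos": TCP position; "ee_rot": TCP orientation; "force": force on the tool from outside, world axes, zero at the start; "torque": the same for the moment, N m; "gripper_width": finger opening in mm; "gripper_force": force on a finger pad.
Only numpy, scipy, OpenCV 4.12 (cv2) and the standard library are available. Lean on these libraries where they do the work, as an engineer would, in place of code of your own. Each camera call takes 0.05 s, during which the arm holds its last target. There are 200 camera calls.

## Working session

There is one attempt and no reset: what is moved stays moved. The work goes in short steps, Python scripts to look and compute and a tool call to move; the robot and the scene stay as the last step left them, time stands still between calls to the robot, and variables do not carry over. Pictures are saved under pics/ and viewed, at most 10 in all, crops included, and the job is handed in when it is done.

Besides the shell and the picture viewer there is one more tool, called after ">>>" in YAML: its name, and indented under it one key for each argument. send_rows: Moves the arm, as the interface text tells. Shifts and turns lie within -1 to 1; 1 stands for 500 mm of shift or 30 degrees of turn. Its arguments: {"type":"object","properties":{"motion":{"type":"array"},"grip_force":{"type":"number"}},"required":["motion"]}

```bash
mkdir -p pics
cat > h.py <<'E'
import numpy as np, cv2
from workcell import env
def cam(n):
    g=env.grab_frame(n); h=g["frame"].shape[0]
    f=h/2/np.tan(np.radians(g["vertical_fov"])/2)
    g["K"]=np.array([[f,0,g["cx"]],[0,f,g["cy"]],[0,0,1.]]); g["D"]=np.array([g["k1"],0,0,0,0.])
    g["R"]=cv2.Rodrigues(np.array(g["rvec"],float))[0]; g["t"]=np.array(g["tvec"],float).ravel()
    return g
def ray(g,uv,z):
    p=cv2.undistortPoints(np.array([[uv]],float),g["K"],g["D"])[0,0]
    d=g["R"].T@np.array([p[0],p[1],1]); c=-g["R"].T@g["t"]
    return c+d*(z-c[2])/d[2]
def proj(g,P):
    return cv2.projectPoints(np.array(P,float).reshape(-1,1,3),np.array(g["rvec"],float),g["t"],g["K"],g["D"])[0][:,0]
def save(g,name,box=None,s=1):
    f=g["frame"][:,:,::-1]
    if box: f=f[box[1]:box[3],box[0]:box[2]]
    cv2.imwrite("pics/"+name,cv2.resize(f,None,fx=s,fy=s,interpolation=cv2.INTER_CUBIC))
E
python3 - <<'E'
from h import *
for n in("scene","top"):
    g=cam(n);save(g,n+".png");print(n,-g["R"].T@g["t"],g["vertical_fov"])
print(env.state(),env.grasp_offset)
E
```

```text
scene [-101.76339775  835.25186864 1085.80200916] 54.11173550067613
top [ 321.51951293  -41.58828181 1493.312078  ] 45.04490589906201
{'time_s': 0.1, 'qpos': array([-7.74075585e+01,  1.83464260e+01,  8.96979227e+01, -2.42862708e-03,
        7.20459322e+01, -1.14541993e+00]), 'qvel': array([-0.02273039, -0.12375843, -0.22332588,  0.06135702,  0.00108228,
       -0.04500804]), 'effort': array([ 4.72693705e-05, -4.13334310e+01, -2.32509863e+01,  7.28020747e-02,
        4.21661488e-02, -5.80047617e-05]), 'ee_pos': array([ 136.44466198, -558.11010645,  213.23005135]), 'ee_rot': array([-1.79909691e+02,  5.04003253e-04,  1.37386122e+01]), 'force': array([-0.23128792,  0.47034681, -0.63865083]), 'torque': array([ 0.03795872,  0.02775572, -0.02743351]), 'gripper_force': 0.0, 'gripper_width': 91.52672328437401} 18.8
```

View pics/scene.png

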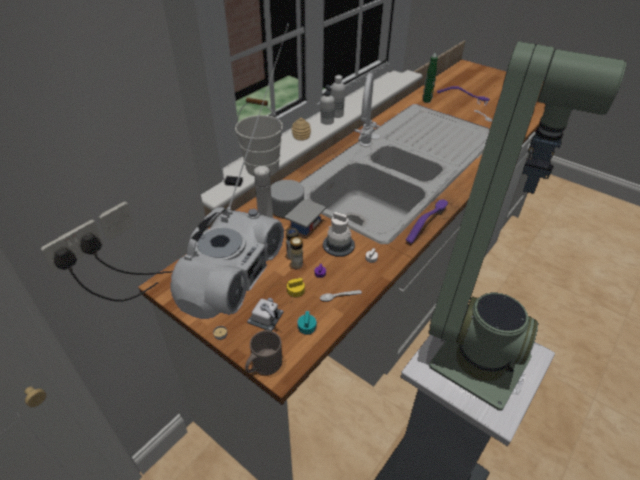

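View pics/top.png

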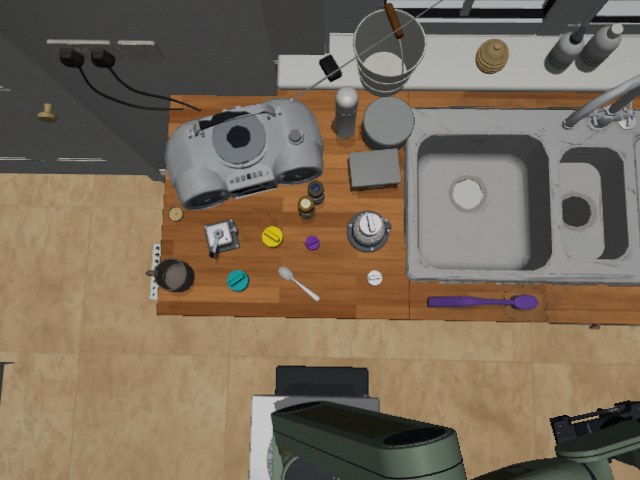

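The scene view shows the arm at the right, with the counter at (265,312) and the clamped bottle at (340,232). Cap candidates in the top view are the bottle's white cap (370,224), a loose white one (375,278, smaller), yellow (272,237), purple (312,243) and turquoise (237,281). By the description I choose the one on the bottle at (370,224). The counter is at (221,236) with its black tab near (213,253), and I'll check both in close crops.

Run:
```python
from h import *
g=cam("top")
f=g["frame"][:,:,::-1]
a=cv2.resize(f[200:270,190:260],(560,560),interpolation=cv2.INTER_CUBIC)[:, :400]
a=cv2.resize(f[212:264,196:244],None,fx=8,fy=8,interpolation=cv2.INTER_CUBIC)
b=cv2.resize(f[204:256,344:394],None,fx=8,fy=8,interpolation=cv2.INTER_CUBIC)
cv2.imwrite("pics/c1.png",np.hstack([a,b]))
s=cam("scene");f=s["frame"][:,:,::-1]
a=cv2.resize(f[290:335,240:290],None,fx=8,fy=8,interpolation=cv2.INTER_CUBIC)
b=cv2.resize(f[205:257,315:362],None,fx=8,fy=8,interpolation=cv2.INTER_CUBIC)[:360]
cv2.imwrite("pics/c2.png",np.hstack([a,b]))
```

```text
(no output)
```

View pics/c1.png

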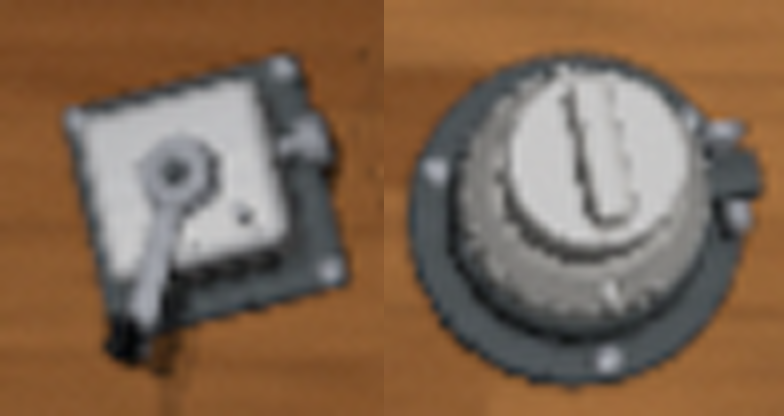

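View pics/c2.png

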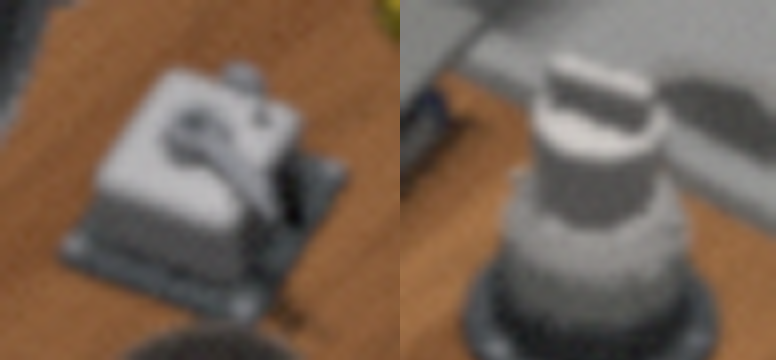

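Crop 1 shows the counter's hub at crop (175,168) and the lever running to the black tab at (130,340). It also shows the white bottle cap with its bar from (594,82) to (613,212), a shoulder tick at (612,292) and the clamp base centred at about (578,220). In crop 2, the scene view, the lever tab appears near (290,200) and the bar's top runs from (555,62) to (645,95).

Run:
```python
from h import *
g=cam("top");s=cam("scene")
P=lambda x,y,o:(o[0]+(x+.5)/8-.5,o[1]+(y+.5)/8-.5)
A=lambda x,y:P(x,y,(196,212)); B=lambda x,y:P(x-384,y,(344,204))
hub=ray(g,A(175,168),58);print("hub",hub,"plate corners",[ray(g,A(*c),8).round(1) for c in((70,118),(285,62),(332,272))])
print("tab",ray(g,A(130,335),80))
b1,b2=ray(g,B(594,82),139),ray(g,B(613,212),139);print("bar",b1,b2,(b1+b2)/2,np.linalg.norm(b1-b2),np.degrees(np.arctan2(*(b1-b2)[1::-1])))
print("base",ray(g,B(578,220),10),"captop",ray(g,B(600,157),117),"tick",ray(g,B(612,292),80))
S=lambda x,y:P(x,y,(240,290)); T=lambda x,y:P(x-400,y,(315,205))
print("scene hub",ray(s,S(198,135),58),"bar",ray(s,T(560,65),139),ray(s,T(645,97),139))
for n,uv in dict(spa=(306,203),spc=(316,187)).items(): print(n,ray(g,uv,105))
for n,uv in dict(mug=(174,275),yel=(272,237),tur=(237,281),spoon1=(285,271),spoon2=(317,299),purple=(312,243),smallcap=(375,278),lowbox=(374,170),robotic=(240,140),r2=(210,200),r3=(300,180)).items(): print(n,ray(g,uv,30).round())
```

```text
hub [549.51042192 254.80988314  58.        ] plate corners [array([573.4, 300.4,   8. ]), array([593.2, 230.7,   8. ]), array([524.1, 212.3,   8. ])]
tab [493.59992906 261.68239753  80.        ]
bar [ 587.65541542 -123.65354484  139.        ] [ 548.55816365 -129.50651284  139.        ] [ 568.10678953 -126.58002884  139.        ] 39.532927165923006 8.51411120640353
base [ 567.37415718 -126.57501707   10.        ] captop [ 568.98784731 -126.93311597  117.        ] tick [ 533.46413372 -133.16545171   80.        ]
scene hub [546.79490237 257.45031954  58.        ] bar [ 588.41614231 -121.39016372  139.        ] [ 549.93064457 -126.5254446   139.        ]
spa [618.94769877  30.6407524  105.        ]
spc [659.5451428    6.95219435 105.        ]
mug [443. 366.  30.]
yel [545. 120.  30.]
tur [430. 205.  30.]
spoon1 [458.  84.  30.]
spoon2 [389.   1.  30.]
purple [531.  17.  30.]
smallcap [ 444. -144.   30.]
lowbox [ 725. -140.   30.]
robotic [802. 213.  30.]
r2 [639. 284.  30.]
r3 [696.  52.  30.]
```

>>> send_rows:
  motion:
    - {"tx": 0.04,"ty": -0.045,"gripper": 1}
    - {"tx": 0.08,"ty": -0.09,"gripper": 1}
    - {"tx": 0.08,"ty": -0.09,"gripper": 1}
    - {"tx": 0.08,"ty": -0.09,"gripper": 1}
    - {"tx": 0.08,"ty": -0.09,"gripper": 1}
    - {"tx": 0.08,"ty": -0.09,"gripper": 1}
    - {"tx": 0.08,"ty": -0.09,"gripper": 1}
    - {"tx": 0.08,"ty": -0.09,"gripper": 1}
    - {"tx": 0.08,"ty": -0.09,"gripper": 1}
    - {"tx": 0.08,"ty": -0.09,"gripper": 1}
    - {"tx": 0.08,"ty": -0.09,"gripper": 1}
    - {"tx": 0.08,"ty": -0.09,"gripper": 1}
  grip_force: 20

```text
invalid input at $.motion[0]: expected keys tx, ty, tz, rx, ry, rz, gripper
```

>>> send_rows:
  motion:
    - {"tx": 0.04,"ty": -0.045,"tz": 0,"rx": 0,"ry": 0,"rz": 0,"gripper": 1}
    - {"tx": 0.08,"ty": -0.09,"tz": 0,"rx": 0,"ry": 0,"rz": 0,"gripper": 1}
    - {"tx": 0.08,"ty": -0.09,"tz": 0,"rx": 0,"ry": 0,"rz": 0,"gripper": 1}
    - {"tx": 0.08,"ty": -0.09,"tz": 0,"rx": 0,"ry": 0,"rz": 0,"gripper": 1}
    - {"tx": 0.08,"ty": -0.09,"tz": 0,"rx": 0,"ry": 0,"rz": 0,"gripper": 1}
    - {"tx": 0.08,"ty": -0.09,"tz": 0,"rx": 0,"ry": 0,"rz": 0,"gripper": 1}
    - {"tx": 0.08,"ty": -0.09,"tz": 0,"rx": 0,"ry": 0,"rz": 0,"gripper": 1}
    - {"tx": 0.08,"ty": -0.09,"tz": 0,"rx": 0,"ry": 0,"rz": 0,"gripper": 1}
    - {"tx": 0.08,"ty": -0.09,"tz": 0,"rx": 0,"ry": 0,"rz": 0,"gripper": 1}
    - {"tx": 0.08,"ty": -0.09,"tz": 0,"rx": 0,"ry": 0,"rz": 0,"gripper": 1}
    - {"tx": 0.08,"ty": -0.09,"tz": 0,"rx": 0,"ry": 0,"rz": 0,"gripper": 1}
    - {"tx": 0.08,"ty": -0.09,"tz": 0,"rx": 0,"ry": 0,"rz": 0,"gripper": 1}
  grip_force: 20

```text
time_s: 1.8
ee_pos: [461.2, 55.4, 214.1]
ee_rot: [180.0, -0.0, 13.8]
force: [0.5, 0.1, 0.3]
gripper_width: 0.5
gripper_force: 0.0
```

>>> send_rows:
  motion:
    - {"tx": 0.04,"ty": -0.115,"tz": 0,"rx": 0,"ry": 0,"rz": 0,"gripper": 1}
    - {"tx": 0.04,"ty": -0.115,"tz": 0,"rx": 0,"ry": 0,"rz": 0,"gripper": 1}
    - {"tx": 0.04,"ty": -0.115,"tz": 0,"rx": 0,"ry": 0,"rz": 0,"gripper": 1}
    - {"tx": 0.04,"ty": -0.115,"tz": 0,"rx": 0,"ry": 0,"rz": 0,"gripper": 1}
    - {"tx": 0,"ty": 0,"tz": 0.05,"rx": 0,"ry": 0,"rz": 0,"gripper": 1}
    - {"tx": 0,"ty": 0,"tz": 0.1,"rx": 0,"ry": 0,"rz": 0,"gripper": 1}
    - {"tx": 0,"ty": 0,"tz": 0.08,"rx": 0,"ry": 0,"rz": 0,"gripper": 1}
    - {"tx": 0,"ty": 0,"tz": 0.05,"rx": 0,"ry": 0,"rz": 0,"gripper": 1}
    - {"tx": 0,"ty": 0,"tz": 0.02,"rx": 0,"ry": 0,"rz": 0,"gripper": 1}
    - {"tx": 0,"ty": 0,"tz": 0,"rx": 0,"ry": 0,"rz": 0,"gripper": 1}

```text
time_s: 3.05
ee_pos: [483.6, 295.8, 63.8]
ee_rot: [180.0, 0.0, 13.7]
force: [0.1, 0.5, 1.5]
gripper_width: 0.1
gripper_force: 0.0
```

Run:
```python
from h import *
g=cam("scene");save(g,"p1.png",(215,260,315,350),6)
```

```text
(no output)
```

View pics/p1.png

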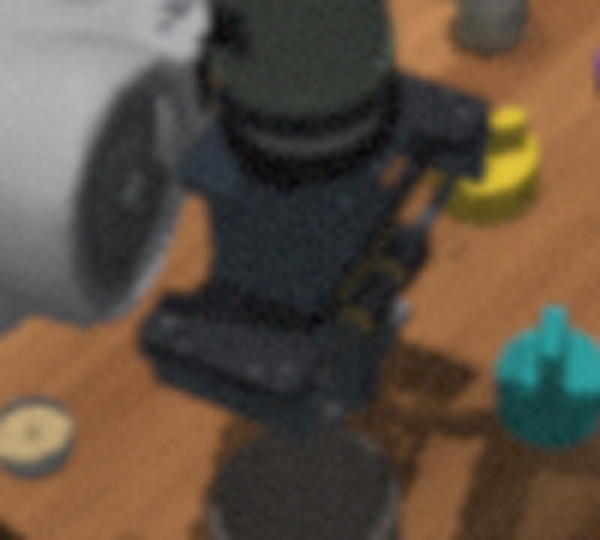

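The gripper body at crop (300,300) hides the counter from this camera, and the mug at (300,490) and the tea light look undisturbed. I'll push in steps and go by the measured force.

>>> send_rows:
  motion:
    - {"tx": 0,"ty": 0.02,"tz": 0,"rx": 0,"ry": 0,"rz": 0,"gripper": 1}
    - {"tx": 0,"ty": 0.02,"tz": 0,"rx": 0,"ry": 0,"rz": 0,"gripper": 1}
    - {"tx": 0,"ty": 0.02,"tz": 0,"rx": 0,"ry": 0,"rz": 0,"gripper": 1}
    - {"tx": 0,"ty": 0.02,"tz": 0,"rx": 0,"ry": 0,"rz": 0,"gripper": 1}
    - {"tx": 0,"ty": 0.02,"tz": 0,"rx": 0,"ry": 0,"rz": 0,"gripper": 1}
    - {"tx": 0,"ty": 0,"tz": 0,"rx": 0,"ry": 0,"rz": 0,"gripper": 1}

```text
time_s: 3.85
ee_pos: [495.6, 246.6, 64.0]
ee_rot: [-180.0, 0.0, 13.7]
force: [-1.8, 3.1, 0.2]
gripper_width: 0.6
gripper_force: 1.4
```

>>> send_rows:
  motion:
    - {"tx": 0,"ty": 0.01,"tz": 0,"rx": 0,"ry": 0,"rz": 0,"gripper": 1}
    - {"tx": 0,"ty": 0,"tz": 0,"rx": 0,"ry": 0,"rz": 0,"gripper": 1}

```text
time_s: 4.1
ee_pos: [497.1, 242.5, 64.0]
ee_rot: [-180.0, -0.0, 13.7]
force: [-1.5, 2.9, 0.9]
gripper_width: 0.5
gripper_force: 1.5
```

>>> send_rows:
  motion:
    - {"tx": 0,"ty": 0.006,"tz": 0,"rx": 0,"ry": 0,"rz": 0,"gripper": 1}
    - {"tx": 0,"ty": 0,"tz": 0,"rx": 0,"ry": 0,"rz": 0,"gripper": 1}

```text
time_s: 4.35
ee_pos: [498.1, 239.8, 64.0]
ee_rot: [-180.0, -0.1, 13.7]
force: [0.2, 3.9, 0.1]
gripper_width: 0.6
gripper_force: 1.8
```

>>> send_rows:
  motion:
    - {"tx": 0,"ty": 0.006,"tz": 0,"rx": 0,"ry": 0,"rz": 0,"gripper": 1}
    - {"tx": 0,"ty": 0,"tz": 0,"rx": 0,"ry": 0,"rz": 0,"gripper": 1}

```text
time_s: 4.6
ee_pos: [498.9, 236.8, 64.2]
ee_rot: [-180.0, -0.1, 13.7]
force: [1.3, 4.3, 0.3]
gripper_width: 0.6
gripper_force: 2.1
```

>>> send_rows:
  motion:
    - {"tx": 0,"ty": 0.004,"tz": 0,"rx": 0,"ry": 0,"rz": 0,"gripper": 1}
    - {"tx": 0,"ty": 0,"tz": 0,"rx": 0,"ry": 0,"rz": 0,"gripper": 1}

```text
time_s: 4.85
ee_pos: [499.1, 234.9, 64.2]
ee_rot: [-180.0, -0.1, 13.7]
force: [1.7, 5.3, 1.1]
gripper_width: 0.6
gripper_force: 2.3
```

>>> send_rows:
  motion:
    - {"tx": 0,"ty": 0.004,"tz": 0,"rx": 0,"ry": 0,"rz": 0,"gripper": 1}
    - {"tx": 0,"ty": 0,"tz": 0,"rx": 0,"ry": 0,"rz": 0,"gripper": 1}

```text
time_s: 5.1
ee_pos: [499.7, 233.1, 64.2]
ee_rot: [-180.0, -0.1, 13.7]
force: [1.8, 5.8, 0.3]
gripper_width: 0.2
gripper_force: 2.4
```

>>> send_rows:
  motion:
    - {"tx": 0,"ty": 0.004,"tz": 0,"rx": 0,"ry": 0,"rz": 0,"gripper": 1}
    - {"tx": 0,"ty": 0,"tz": 0,"rx": 0,"ry": 0,"rz": 0,"gripper": 1}

```text
time_s: 5.35
ee_pos: [500.4, 231.4, 64.3]
ee_rot: [-180.0, -0.1, 13.7]
force: [2.3, 5.9, -0.3]
gripper_width: 0.3
gripper_force: 2.6
```

>>> send_rows:
  motion:
    - {"tx": 0,"ty": 0.006,"tz": 0,"rx": 0,"ry": 0,"rz": 0,"gripper": 1}
    - {"tx": 0,"ty": 0,"tz": 0,"rx": 0,"ry": 0,"rz": 0,"gripper": 1}

```text
time_s: 5.6
ee_pos: [500.8, 230.6, 64.3]
ee_rot: [-179.7, -0.2, 13.6]
force: [0.4, 12.7, -1.3]
gripper_width: 0.2
gripper_force: 6.2
```

Run:
```python
from h import *
g=cam("top");save(g,"p2.png",(180,190,270,290),6)
```

```text
(no output)
```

View pics/p2.png

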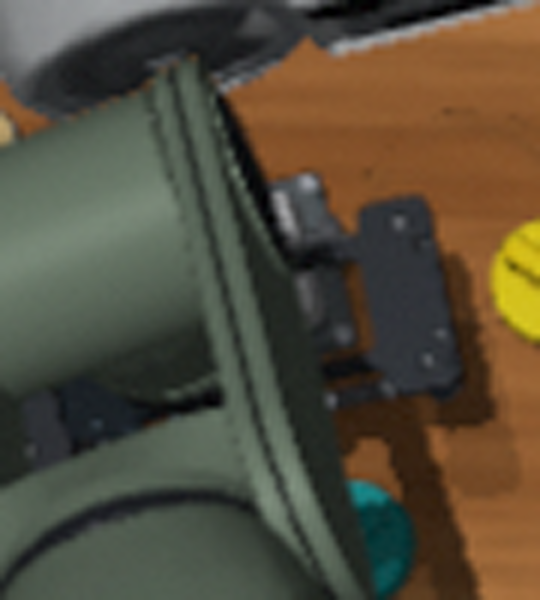

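The arm hides the lever here, but the force has jumped to 12.7 N while the tool moved only 0.8 of 3 mm, so the stop is reached. I'll add a little more, then retreat and lift.

>>> send_rows:
  motion:
    - {"tx": 0,"ty": 0.004,"tz": 0,"rx": 0,"ry": 0,"rz": 0,"gripper": 1}
    - {"tx": 0,"ty": 0,"tz": 0,"rx": 0,"ry": 0,"rz": 0,"gripper": 1}

```text
time_s: 5.9
ee_pos: [500.9, 230.2, 64.3]
ee_rot: [-179.6, -0.2, 13.6]
force: [-1.9, 18.3, -1.5]
gripper_width: 0.9
gripper_force: 8.8
```

>>> send_rows:
  motion:
    - {"tx": 0,"ty": -0.03,"tz": 0,"rx": 0,"ry": 0,"rz": 0,"gripper": 1}
    - {"tx": 0,"ty": -0.04,"tz": 0,"rx": 0,"ry": 0,"rz": 0,"gripper": 1}
    - {"tx": 0,"ty": -0.04,"tz": 0,"rx": 0,"ry": 0,"rz": 0,"gripper": 1}
    - {"tx": 0,"ty": -0.03,"tz": 0,"rx": 0,"ry": 0,"rz": 0,"gripper": 1}
    - {"tx": 0,"ty": 0,"tz": 0,"rx": 0,"ry": 0,"rz": 0,"gripper": 1}
    - {"tx": 0,"ty": 0,"tz": -0.05,"rx": 0,"ry": 0,"rz": 0,"gripper": 1}
    - {"tx": 0,"ty": 0,"tz": -0.1,"rx": 0,"ry": 0,"rz": 0,"gripper": 1}
    - {"tx": 0,"ty": 0,"tz": -0.1,"rx": 0,"ry": 0,"rz": 0,"gripper": -1}
    - {"tx": 0,"ty": 0,"tz": -0.05,"rx": 0,"ry": 0,"rz": 0,"gripper": -1}
    - {"tx": 0,"ty": 0,"tz": 0,"rx": 0,"ry": 0,"rz": 0,"gripper": -1}

```text
time_s: 7.15
ee_pos: [485.1, 293.7, 215.8]
ee_rot: [-180.0, -0.2, 13.7]
force: [0.2, 0.8, 0.1]
gripper_width: 27.7
gripper_force: 0.0
```

>>> send_rows:
  motion:
    - {"tx": -0.004,"ty": 0.06,"tz": 0,"rx": 0,"ry": 0,"rz": 0,"gripper": -1}
    - {"tx": -0.004,"ty": 0.1,"tz": 0,"rx": 0,"ry": 0,"rz": 0,"gripper": -1}
    - {"tx": -0.004,"ty": 0.115,"tz": 0,"rx": 0,"ry": 0,"rz": 0,"gripper": -1}
    - {"tx": -0.004,"ty": 0.115,"tz": 0,"rx": 0,"ry": 0,"rz": 0,"gripper": -1}
    - {"tx": -0.004,"ty": 0.115,"tz": 0,"rx": 0,"ry": 0,"rz": 0,"gripper": -1}
    - {"tx": -0.004,"ty": 0.115,"tz": 0,"rx": 0,"ry": 0,"rz": 0,"gripper": -1}
    - {"tx": -0.004,"ty": 0.115,"tz": 0,"rx": 0,"ry": 0,"rz": 0,"gripper": -1}
    - {"tx": -0.004,"ty": 0.08,"tz": 0,"rx": 0,"ry": 0,"rz": 0,"gripper": -1}
    - {"tx": -0.004,"ty": 0.04,"tz": 0,"rx": 0,"ry": 0,"rz": 0,"gripper": -1}
    - {"tx": 0,"ty": 0,"tz": 0,"rx": 0,"ry": 0,"rz": 0.157,"gripper": -1}
    - {"tx": 0,"ty": 0,"tz": 0,"rx": 0,"ry": 0,"rz": 0,"gripper": -1}

```text
time_s: 8.52
ee_pos: [567.4, -125.2, 212.8]
ee_rot: [-179.9, 0.1, 9.1]
force: [-0.5, 0.6, -0.6]
gripper_width: 91.4
gripper_force: 0.0
```

>>> send_rows:
  motion:
    - {"tx": 0.001,"ty": 0.002,"tz": 0.05,"rx": 0,"ry": 0,"rz": 0,"gripper": -1}
    - {"tx": 0,"ty": 0,"tz": 0.06,"rx": 0,"ry": 0,"rz": 0,"gripper": -1}
    - {"tx": 0,"ty": 0,"tz": 0.04,"rx": 0,"ry": 0,"rz": 0,"gripper": -1}
    - {"tx": 0,"ty": 0,"tz": 0.02,"rx": 0,"ry": 0,"rz": 0,"gripper": -1}
    - {"tx": 0,"ty": 0,"tz": 0.016,"rx": 0,"ry": 0,"rz": 0,"gripper": -1}
    - {"tx": 0,"ty": 0,"tz": 0,"rx": 0,"ry": 0,"rz": 0,"gripper": -1}
    - {"tx": 0,"ty": 0,"tz": 0,"rx": 0,"ry": 0,"rz": 0,"gripper": -1}

```text
time_s: 9.4
ee_pos: [569.3, -126.7, 121.7]
ee_rot: [180.0, -0.1, 9.0]
force: [0.3, -0.1, -0.5]
gripper_width: 91.3
gripper_force: 0.0
```

Run:
```python
from h import *
g=cam("scene");s=cam("top");f=lambda g,b:cv2.resize(g["frame"][b[1]:b[3],b[0]:b[2],::-1],(400,400),interpolation=cv2.INTER_CUBIC)
cv2.imwrite("pics/p3.png",np.hstack([f(g,(300,190,370,260)),f(s,(190,205,250,265))]))
```

```text
(no output)
```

View pics/p3.png

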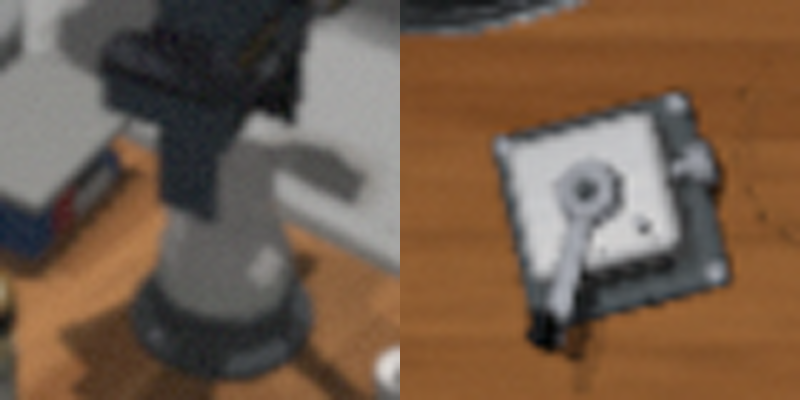

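The lever is back at rest, with its tab at crop (545,330), and the left finger straddles the cap near (190,190). Next I close on the bar.

>>> send_rows:
  motion:
    - {"tx": 0,"ty": 0,"tz": 0.002,"rx": 0,"ry": 0,"rz": 0,"gripper": 1}
    - {"tx": 0,"ty": 0,"tz": 0,"rx": 0,"ry": 0,"rz": 0,"gripper": 1}
    - {"tx": 0,"ty": 0,"tz": 0,"rx": 0,"ry": 0,"rz": 0,"gripper": 1}
    - {"tx": 0,"ty": 0,"tz": 0,"rx": 0,"ry": 0,"rz": 0,"gripper": 1}
    - {"tx": 0,"ty": 0,"tz": 0,"rx": 0,"ry": 0,"rz": 0,"gripper": 1}
    - {"tx": 0,"ty": 0,"tz": 0,"rx": 0,"ry": 0,"rz": 0,"gripper": 1}
    - {"tx": 0,"ty": 0,"tz": 0,"rx": 0,"ry": 0,"rz": 0,"gripper": 1}
  grip_force: 45

```text
time_s: 10.38
ee_pos: [568.8, -126.6, 119.9]
ee_rot: [180.0, 0.0, 9.0]
force: [0.2, 0.4, 0.3]
gripper_width: 24.3
gripper_force: 0.0
```

>>> send_rows:
  motion:
    - {"tx": 0,"ty": 0,"tz": 0,"rx": 0,"ry": 0,"rz": 0,"gripper": 1}
    - {"tx": 0,"ty": 0,"tz": 0,"rx": 0,"ry": 0,"rz": 0,"gripper": 1}
    - {"tx": 0,"ty": 0,"tz": 0,"rx": 0,"ry": 0,"rz": 0,"gripper": 1}
    - {"tx": 0,"ty": 0,"tz": 0,"rx": 0,"ry": 0,"rz": 0,"gripper": 1}

```text
time_s: 10.88
ee_pos: [568.8, -126.9, 119.9]
ee_rot: [180.0, -0.0, 9.0]
force: [0.6, -2.4, -0.8]
gripper_width: 11.7
gripper_force: 44.9
```

>>> send_rows:
  motion:
    - {"tx": 0,"ty": 0,"tz": 0.006,"rx": 0,"ry": 0,"rz": 0,"gripper": 1}
    - {"tx": 0,"ty": 0,"tz": 0.006,"rx": 0,"ry": 0,"rz": 0,"gripper": 1}
    - {"tx": 0,"ty": 0,"tz": 0,"rx": 0,"ry": 0,"rz": 0,"gripper": 1}

```text
time_s: 11.25
ee_pos: [568.9, -126.8, 115.0]
ee_rot: [180.0, -0.0, 9.0]
force: [-2.0, -1.7, 6.4]
gripper_width: 12.0
gripper_force: 45.0
```

>>> send_rows:
  motion:
    - {"tx": 0,"ty": 0,"tz": 0.004,"rx": 0,"ry": 0,"rz": 0,"gripper": 1}
    - {"tx": 0,"ty": 0,"tz": 0,"rx": 0,"ry": 0,"rz": 0,"gripper": 1}

```text
time_s: 11.5
ee_pos: [568.9, -126.8, 113.3]
ee_rot: [180.0, -0.1, 9.0]
force: [-2.2, -1.8, 7.3]
gripper_width: 11.8
gripper_force: 45.0
```

>>> send_rows:
  motion:
    - {"tx": 0,"ty": 0,"tz": 0.004,"rx": 0,"ry": 0,"rz": 0,"gripper": 1}
    - {"tx": 0,"ty": 0,"tz": 0,"rx": 0,"ry": 0,"rz": 0,"gripper": 1}

```text
time_s: 11.75
ee_pos: [569.0, -126.9, 112.3]
ee_rot: [179.9, -0.1, 9.0]
force: [-3.4, -0.6, 13.1]
gripper_width: 11.6
gripper_force: 45.0
```

>>> send_rows:
  motion:
    - {"tx": 0,"ty": 0,"tz": 0.003,"rx": 0,"ry": 0,"rz": 0,"gripper": 1}
    - {"tx": 0,"ty": 0,"tz": 0,"rx": 0,"ry": 0,"rz": 0,"gripper": 1}

```text
time_s: 12.0
ee_pos: [569.0, -126.9, 112.3]
ee_rot: [179.9, -0.1, 9.0]
force: [-6.0, -0.4, 20.4]
gripper_width: 11.9
gripper_force: 45.0
```

>>> send_rows:
  motion:
    - {"tx": 0,"ty": 0,"tz": 0,"rx": 0,"ry": 0,"rz": -0.15,"gripper": 1}
    - {"tx": 0,"ty": 0,"tz": 0,"rx": 0,"ry": 0,"rz": -0.25,"gripper": 1}
    - {"tx": 0,"ty": 0,"tz": 0,"rx": 0,"ry": 0,"rz": -0.25,"gripper": 1}
    - {"tx": 0,"ty": 0,"tz": 0,"rx": 0,"ry": 0,"rz": -0.25,"gripper": 1}
    - {"tx": 0,"ty": 0,"tz": 0,"rx": 0,"ry": 0,"rz": 0,"gripper": 1}

```text
time_s: 12.62
ee_pos: [569.1, -126.9, 112.3]
ee_rot: [179.9, -0.1, 36.1]
force: [-5.5, -0.2, 19.6]
gripper_width: 11.7
gripper_force: 45.0
```

>>> send_rows:
  motion:
    - {"tx": 0,"ty": 0,"tz": 0,"rx": 0,"ry": 0,"rz": -0.25,"gripper": 1}
    - {"tx": 0,"ty": 0,"tz": 0,"rx": 0,"ry": 0,"rz": -0.25,"gripper": 1}
    - {"tx": 0,"ty": 0,"tz": 0,"rx": 0,"ry": 0,"rz": -0.25,"gripper": 1}
    - {"tx": 0,"ty": 0,"tz": 0,"rx": 0,"ry": 0,"rz": -0.25,"gripper": 1}
    - {"tx": 0,"ty": 0,"tz": 0,"rx": 0,"ry": 0,"rz": -0.25,"gripper": 1}
    - {"tx": 0,"ty": 0,"tz": 0,"rx": 0,"ry": 0,"rz": -0.25,"gripper": 1}
    - {"tx": 0,"ty": 0,"tz": 0,"rx": 0,"ry": 0,"rz": -0.15,"gripper": 1}
    - {"tx": 0,"ty": 0,"tz": 0,"rx": 0,"ry": 0,"rz": 0,"gripper": 1}
    - {"tx": 0,"ty": 0,"tz": 0,"rx": 0,"ry": 0,"rz": 0,"gripper": 1}

```text
time_s: 13.75
ee_pos: [569.6, -127.3, 112.3]
ee_rot: [179.8, 0.1, 85.6]
force: [-4.4, -1.5, 18.7]
gripper_width: 11.9
gripper_force: 45.0
```

>>> send_rows:
  motion:
    - {"tx": 0,"ty": 0,"tz": -0.01,"rx": 0,"ry": 0,"rz": 0,"gripper": 1}
    - {"tx": 0,"ty": 0,"tz": -0.01,"rx": 0,"ry": 0,"rz": 0,"gripper": 1}
    - {"tx": 0,"ty": 0,"tz": -0.01,"rx": 0,"ry": 0,"rz": 0,"gripper": 1}
    - {"tx": 0,"ty": 0,"tz": -0.01,"rx": 0,"ry": 0,"rz": 0,"gripper": 1}
    - {"tx": 0,"ty": 0,"tz": 0,"rx": 0,"ry": 0,"rz": 0,"gripper": 1}

```text
time_s: 14.38
ee_pos: [569.2, -127.0, 128.6]
ee_rot: [179.9, 0.0, 85.5]
force: [2.0, -3.6, 0.4]
gripper_width: 12.1
gripper_force: 45.0
```

>>> send_rows:
  motion:
    - {"tx": 0,"ty": 0,"tz": -0.015,"rx": 0,"ry": 0,"rz": 0,"gripper": 1}
    - {"tx": 0,"ty": 0,"tz": -0.025,"rx": 0,"ry": 0,"rz": 0,"gripper": 1}
    - {"tx": 0,"ty": 0,"tz": -0.03,"rx": 0,"ry": 0,"rz": 0,"gripper": 1}
    - {"tx": 0,"ty": 0,"tz": -0.022,"rx": 0,"ry": 0,"rz": 0,"gripper": 1}
    - {"tx": 0,"ty": 0,"tz": -0.01,"rx": 0,"ry": 0,"rz": 0,"gripper": 1}
    - {"tx": 0,"ty": 0,"tz": 0,"rx": 0,"ry": 0,"rz": 0,"gripper": 1}
    - {"tx": 0,"ty": 0,"tz": 0,"rx": 0,"ry": 0,"rz": 0,"gripper": 1}
    - {"tx": 0,"ty": 0,"tz": 0,"rx": 0,"ry": 0,"rz": 0,"gripper": 1}

```text
time_s: 15.38
ee_pos: [568.5, -126.5, 178.9]
ee_rot: [-179.9, -0.0, 85.5]
force: [-0.5, -0.1, -0.5]
gripper_width: 11.6
gripper_force: 45.0
```

Run:
```python
from h import *
g=cam("scene");save(g,"p4.png",(290,180,380,270),6)
```

```text
(no output)
```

View pics/p4.png

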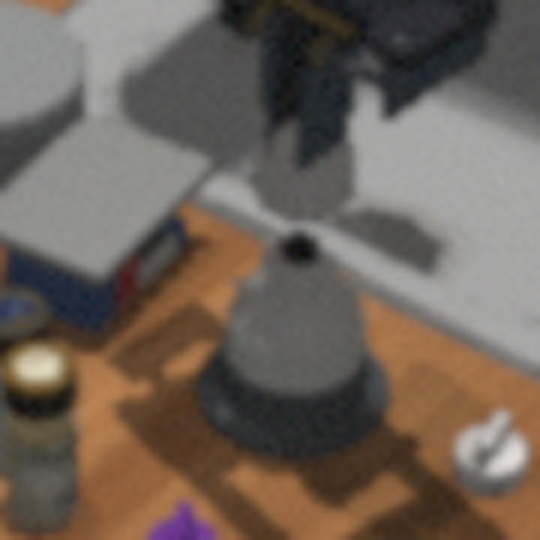

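The cap at crop (305,180) is held level above the open mouth at (300,248), so I'll hand in.

```bash
python3 -c "
from workcell import env
print(env.job_done())"
```

```text
the job is handed in; nothing more can be done
None
```

I swung the lever to its stop and saw it spring back to rest. The cap was pressed, turned about 76° and lifted off, and it is held level about 6 cm above where it sat, over the bottle's mouth. The job is handed in, but no verdict came back.

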